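# Lock out the rotary measuring axis

### The arm

A 6-joint arm with a two-finger parallel gripper is mounted at the origin on the work surface. World frame = base frame: x ahead of the robot, y to its left, z up, the work surface at z = 0. Lengths are in m, angles in rad, forces in N, time in s.
With the tool pointing down it reaches from about 0.35 to 0.875 m from the base axis. Payload 4.2 kg.
Tool frame: the origin (TCP) lies at the very end of the fingers, on their centre line; the grasp point (between the pads) lies 19 mm behind it; z points along the fingers, y is the line along which they close (so a half turn about z gives the same grasp; the last joint's range is limited). The gripper opens to 87 mm and grips with 3 to 60 N. Pads are 19 mm wide; open, the fingers measure 117 mm over their backs; the gripper's body (75 mm by 190 mm) begins 51 mm behind the grasp point.
Start: joints at [-0.886, 0.385, 0.008, 0, -1.194, -0.259], TCP at [0.258, -0.569, 0.194] pointing down, gripper open.
Joint ranges: [-3.14, 3.14], [-1.21, 2.06], [-1.07, 1.41], [-3.16, 2.05], [-2.99, -0.16], [-3.1, 3.1]. Speed limits (rad/s): [2.79, 2.79, 3.14, 3.14, 3.14, 3.14].

### API

Orientations are given as a rotation vector (axis times angle).
In Python, from plant import read_state, cams, job gives the robot as it stands.
- The arm moves only by the tool step_arm, never from a script. Its argument "series" is a list of rows, each an object with "travel": the shift along the tool's x, y, z in m, a list of three; "delta_rot": the turn, a rotation vector about the tool's x, y, z in degrees, a list of three. A call has 1 to 10 rows; each row is the pose to reach, as a shift and turn from the pose commanded when the call began, along the tool's axes at that moment; what a row does not reach only later rows make up. A row lasts 1/8 s, in which the tool goes at most 62.5 mm and 10.7 degrees, less where a joint would pass 70% of its speed; a pose out of reach is approached as far as the arm can. A call with a gripper value outside its range is refused whole. "grip" is the finger opening in m, from 0 to 0.087, set as the call begins (left out, the last holds). The fingers move at their own pace and stop on an object; "newtons" is the grip in N (left out, the last holds). Time passes only in rows, so rows that repeat a pose let the fingers close. It gives the time, the measured TCP pose, the force, the opening and the grip force at its end, in the units of the state.
- read_state(): the state, without advancing time (a new reading comes with each control period).
- cams.grab_frame(name): name is "scene" or "top" or "wrist"; returns the picture (420x560x3 uint8, red, green, blue); there is no depth.
- cams.camera_params(name): a dict with "fov_y" (degrees; the focal length in pixels is half the picture's height over the tangent of half this angle, whatever the lens; pixels are square), "cx", "cy" (the principal point, pixels), "pose" (4x4, takes a point from camera to world coordinates). Camera axes: x right, y up, looking along -z (the intrinsics and any distortion apply to the point x, -y, -z); pixel columns grow to the right and rows downward; lengths in m; the calibration is good to about 2 mm. A picture is of the moment at which its call begins: read the wrist's pose just before it. camera_params takes no time and is no camera call; for the wrist camera it gives the pose at the moment of the call.
- job.close_job(): hands the job in; it is judged then, once.
The state is a dict: "t": time; "joint_positions": joint angles; "joint_velocities": joint speeds; "effort": joint torques, N m; "ee_pos": TCP position; "ee_rot": TCP orientation; "contact_force": force on the tool from outside, world axes, zero at the start; "torque": the same for the moment, N m; "opening": finger opening in m; "finger_force": force on a finger pad.
Only numpy, scipy, OpenCV 4.12 (cv2) and the standard library are available. Lean on these libraries where they do the work, as an engineer would, in place of code of your own. Each camera call takes 0.05 s, during which the arm holds its last target. There are 200 camera calls.

### The job

The rotary measuring axis is to be serviced. On its isolator, the box with the red handle on a yellow plate, turn the handle a quarter turn clockwise from on (green dot) fully to off (red dot); then, by its orange post, swing the steel lockout hasp clockwise all the way out, so that it sticks out square beyond the edge of the box. Leave the lamp switch, the similar box with the black handle, as it is.

Things in the scene. Friction and masses are not known exactly. Their poses are not given: they have to be found in the camera images.
- isolator: Light grey box fixed to the bench, controls facing up. Origin at bench level under the handle's axis, z up; yaw varies +-25 deg. In its frame (mm) the box covers x -70..70, y -90..50, z 0..70; its 90 x 90 yellow plate tops at z 74. It carries the red handle and the steel hasp. Both handle and hasp are reached from above, with clear room.
- handle (a joint): Red handle about the isolator's vertical origin axis: disc 52 mm wide with an upright bar grip, 60 long, 14 thick, z 82..114 mm, white stripe on its pointing end. Rad, grows clockwise from above, stops at 0 and 1.571. 0 = on: bar along isolator x, points to -x (green dot). 1.571 = off: along y, points to +y (red dot). Starts 0..0.2, stays where left, turns with 0.1 N m.
- hasp (a joint): Flat steel bar on the box top (z 72..76 mm), turning on a vertical pin at isolator x -45, y -68 mm. Upright orange post, 12 mm thick, z 76..110, 70 mm from the pin. Rad, grows clockwise from above, stops at 0 and 1.571. 0 = folded: bar along +x, post at x 25, y -68. 1.571 = out: bar along -y, post at x -45, y -138. Starts 0..0.2, stays where left, needs under 1 N at the post.
- lamp_handle (a joint): Black handle of the lamp switch, to be left alone: a dark grey fixed box of the same size and height, grey plate, no hasp, 300 mm or more to one side of the isolator (y). Rad, 0 = on, 1.571 = off, grows clockwise from above; starts at 0 to 0.2 and stays where it is left.

How it is judged:
On the way, in this order (a step that is already met when the one before it is completed fails the run):
1. the red handle is turned to off while the hasp is still folded in (value of joint handle above 1.35 rad and value of joint hasp below 0.45 rad), for 0.2 s.
2. the hasp is swung out with the handle at off (value of joint handle above 1.35 rad and value of joint hasp above 1.3 rad), for 0.2 s.
At the end, for the whole second after the job is handed in: The red handle is at off (above 1.35 rad, within about 12 degrees of its stop), the hasp is swung out (above 1.3 rad, within about 15 degrees of its stop), both at rest, and the lamp switch's black handle has not been turned (it stays below 0.35 rad) (all of step 2 and velocity of joint handle between -0.05 and 0.05 rad/s and velocity of joint hasp between -0.05 and 0.05 rad/s); the robot touches nothing.
It fails at once if the lamp switch's black handle is turned (value of joint lamp_handle above 0.35 rad).
It also fails if it takes over 48 s, if anything falls off the work surface, if the arm or the gripper's body presses on something with over 40 N, if the wrist force passes 120 N, or if a joint passes its speed limit or range.

## Working session

There is one attempt and no reset: what is moved stays moved. The work goes in short steps, Python scripts to look and compute and a tool call to move; the robot and the scene stay as the last step left them, time stands still between calls to the robot, and variables do not carry over. Pictures are saved under pics/ and viewed, at most 10 in all, crops included, and the job is handed in when it is done.

Besides the shell and the picture viewer there is one more tool, called after "Call:" in YAML: its name, and indented under it one key for each argument. step_arm: Moves the arm, as the interface text tells. Its arguments: {"type":"object","properties":{"series":{"type":"array"},"grip":{"type":"number"},"newtons":{"type":"number"}},"required":["series"]}

```bash
mkdir -p pics
python3 - <<'E'
from plant import read_state,cams
import cv2
print(read_state())
for n in("scene","top"):
    p=cams.camera_params(n);print(n,p)
    cv2.imwrite(f"pics/{n}0.png",cams.grab_frame(n)[:,:,::-1])
E
```

```text
{'t': 0.0, 'joint_positions': array([-8.86422110e-01,  3.85556305e-01,  6.63720954e-03, -5.16354778e-04,
       -1.19401514e+00, -2.58603743e-01]), 'joint_velocities': array([-0.00035883, -0.00091779, -0.00048614,  0.00051619,  0.00206445,
       -0.00042731]), 'effort': array([-9.91472803e-06, -3.90666246e+01,  1.87410057e+01,  4.21977773e+00,
        1.10237769e-02, -1.80341040e-04]), 'ee_pos': array([ 0.25788389, -0.56858285,  0.19296171]), 'ee_rot': array([ 0.66335083, -3.07020266, -0.00333365]), 'contact_force': array([-0.59129533, -0.20280846, -0.49666672]), 'torque': array([ 0.00302245, -0.02504483, -0.00395771]), 'finger_force': 0.0, 'opening': 0.08692991293217943}
scene {'fov_y': 54.857210847808986, 'cx': 278.40934666976074, 'cy': 210.08560751822378, 'pose': array([[-0.30459014, -0.61946403,  0.72352551,  1.00429558],
       [ 0.95247417, -0.20145811,  0.22848978,  0.09960277],
       [ 0.00421888,  0.7587351 ,  0.65138564,  0.50710487],
       [ 0.        ,  0.        ,  0.        ,  1.        ]])}
top {'fov_y': 57.414743630059235, 'cx': 281.6002070353385, 'cy': 207.03910538232932, 'pose': array([[ 0.00556245,  0.99967077, -0.02504798,  0.50379876],
       [-0.99994714,  0.00577709,  0.00850492, -0.03496852],
       [ 0.00864682,  0.02499935,  0.99965007,  0.84570698],
       [ 0.        ,  0.        ,  0.        ,  1.        ]])}
```

View pics/scene0.png

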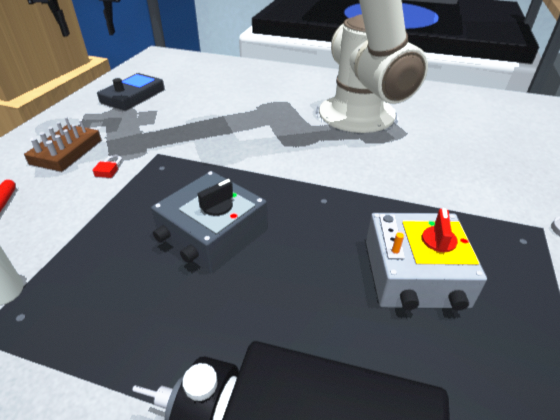

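View pics/top0.png

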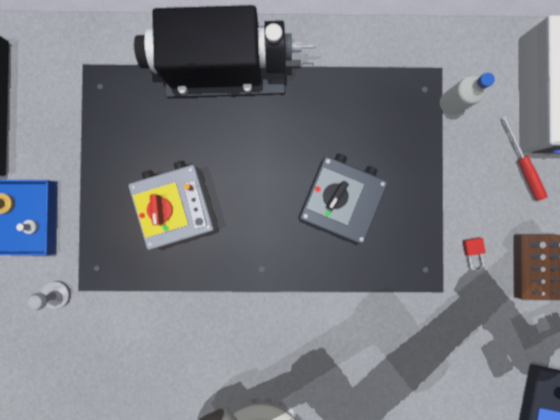

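The isolator is at about (172,207) in the top view and (430,255) in the scene view. The lamp switch is at (345,200) in the top view. I'll enlarge the isolator in both.

Run:
```python
import cv2,numpy as np
def crop(f,x,y,w,h,s):
    c=cv2.resize(cv2.imread(f)[y:y+h,x:x+w],None,fx=s,fy=s,interpolation=cv2.INTER_CUBIC)
    for i in range(0,w,10):
        cv2.line(c,(i*s,0),(i*s,6),(0,0,255),1); cv2.putText(c,str(x+i),(i*s,16),0,.32,(255,0,255),1)
    for i in range(0,h,10):
        cv2.line(c,(0,i*s),(6,i*s),(0,0,255),1); cv2.putText(c,str(y+i),(8,i*s+4),0,.32,(255,0,255),1)
    return c
cv2.imwrite("pics/ctop.png",crop("pics/top0.png",120,155,100,100,6))
cv2.imwrite("pics/cscene.png",crop("pics/scene0.png",360,200,130,110,5))
```

```text
(no output)
```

View pics/ctop.png

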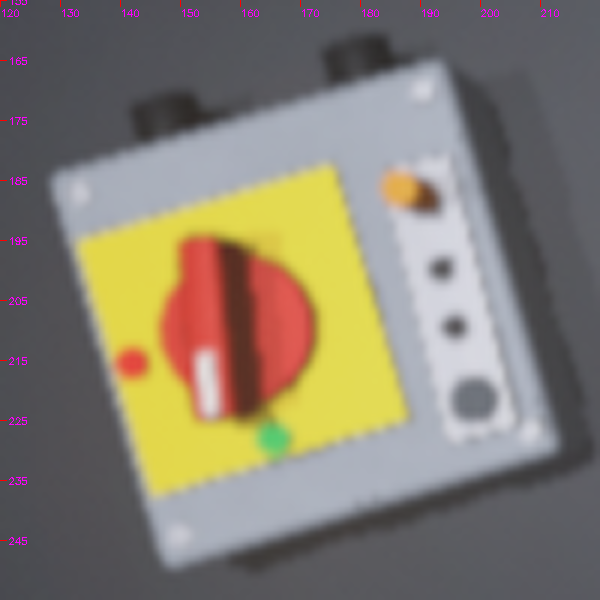

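View pics/cscene.png

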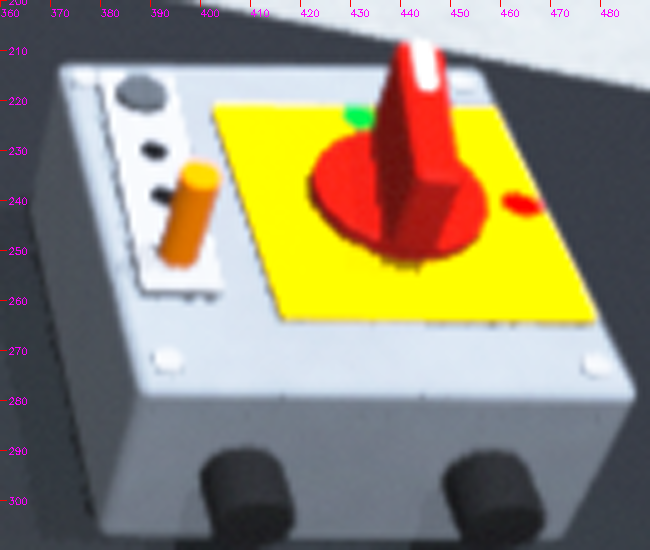

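The crops show the following pixel positions:

| Point | Top view | Scene view |
|---|---|---|
| Post top | (186.7,186.3) | (400,235) |
| Pin | (199,221.5) | (388.4,218.6) |
| Bar top centre | (154.3,209.8) | (445.8,222.4) |

The plate corners are clear in both views, with the green dot towards the robot and the red dot on the left. Next I'll triangulate these.

```bash
cat > h.py <<'E'
import numpy as np
from plant import cams
def ray(p,px):
    f=210/np.tan(np.radians(p["fov_y"])/2); T=p["pose"]
    d=T[:3,:3]@[(px[0]-p["cx"])/f,-(px[1]-p["cy"])/f,-1]; return T[:3,3],d/np.linalg.norm(d)
def tri(rays):
    A=sum(np.eye(3)-np.outer(d,d) for o,d in rays); b=sum((np.eye(3)-np.outer(d,d))@o for o,d in rays)
    X=np.linalg.solve(A,b); return X,[np.linalg.norm((np.eye(3)-np.outer(d,d))@(X-o)) for o,d in rays]
def atz(p,px,z):
    o,d=ray(p,px); return o+d*(z-o[2])/d[2]
E
python3 - <<'E'
from h import *
t,s=cams.camera_params("top"),cams.camera_params("scene")
c=lambda x,y:(120+x/6-.42,155+y/6-.42); e=lambda x,y:(360+x/5-.4,200+y/5-.4)
P={"mm":(c(410,420),e(213,104)),"mp":(c(152,497),e(497,105)),"pp":(c(77,240),e(598,322)),"pm":(c(333,164),e(280,320)),
"post":(c(400,188),e(200,175)),"pin":(c(474,399),e(142,93)),"bar":(c(206,329),e(429,112)),"green":(c(273,438),e(360,117)),"red":(c(132,362),e(520,203)),
"barp":(c(200,238),e(438,182)),"barm":(c(214,419),e(422,42))}
R={}
for k,(a,b) in P.items():
    X,r=tri([ray(t,a),ray(s,b)]); R[k]=X; print(k,(X*1e3).round(1),(np.array(r)*1e3).round(1))
o=(R["mm"]+R["mp"]+R["pp"]+R["pm"])/4
vx=(R["pp"]+R["pm"]-R["mm"]-R["mp"])/2; vy=(R["pp"]+R["mp"]-R["mm"]-R["pm"])/2
print(o,np.linalg.norm(vx),np.linalg.norm(vy),np.degrees(np.arctan2(vx[1],vx[0])),np.degrees(np.arctan2(-vy[0],vy[1])))
yaw=(np.arctan2(vx[1],vx[0])+np.arctan2(-vy[0],vy[1]))/2
Rz=np.array([[np.cos(yaw),-np.sin(yaw)],[np.sin(yaw),np.cos(yaw)]])
for k in R: print(k,(1e3*(R[k][:2]-o[:2])@Rz).round(1))
E
```

```text
mm [487.  144.7  75.1] [1.2 1.2]
mp [460.9 230.4  76.2] [0.8 0.8]
pp [546.4 257.2  73.8] [1. 1.]
pm [572.7 171.5  73. ] [1.8 1.8]
post [561.7 140.2 111.2] [1.4 1.4]
pin [494.2 122.4  79.8] [1.3 1.3]
bar [516.3 200.9 112.9] [1.2 1.2]
green [480.8 189.5  76.8] [1.5 1.5]
red [505.8 236.7  76.8] [1.5 1.5]
barp [545.2 203.5 112.2] [1.1 1.1]
barm [487.8 197.5 115.6] [0.8 0.8]
[0.51674553 0.20094151 0.07450309] 0.08974654511672912 0.0896012941014641 17.36164231240124 17.001117534213794
mm [-45.  -44.9]
mp [-44.7  44.6]
pp [45. 45.]
pm [ 44.7 -44.7]
post [ 25.  -71.3]
pin [-44.7 -68.4]
bar [-0.5  0.1]
green [-37.7  -0.3]
red [ 0.1 37.4]
barp [28. -6.]
barm [-28.7   5.3]
```

The fit is good: plate 90 × 90 mm at z 74.5, pin and dots where they should be. Origin is (0.517, 0.201), yaw 17.2°, and the bar lies at about 6° in world (handle ≈ 0.2 rad). Next I'll work out the approach to above the bar, with tool y at 276°.

```bash
cat >> h.py <<'E'
from plant import read_state
from scipy.spatial.transform import Rotation as Ro
def go(xyz,yang):
    s=read_state(); R=Ro.from_rotvec(s["ee_rot"]); a=np.radians(yang)
    y=np.array([np.cos(a),np.sin(a),0]); z=np.array([0,0,-1.]); x=np.cross(y,z)
    d=R.inv().apply(np.array(xyz)-s["ee_pos"]); r=(R.inv()*Ro.from_matrix(np.c_[x,y,z])).as_rotvec(degrees=True)
    print("t",round(s["t"],2),"travel",d.round(4),"rot",r.round(2),"q",s["joint_positions"].round(2))
E
python3 -c "
from h import *
go([.4,-.2,.23],200);go([.5165,.201,.18],276)"
```

```text
t 0.1 travel [-0.2816  0.2772 -0.0364] rot [ 1.000e-01  8.000e-02 -8.561e+01] q [-0.89  0.39  0.01 -0.   -1.19 -0.26]
t 0.1 travel [-0.5533  0.5942  0.0142] rot [ 3.0000e-02  1.6000e-01 -1.6161e+02] q [-0.89  0.39  0.01 -0.   -1.19 -0.26]
```

Call:
step_arm:
  series:
    - {"travel": [-0.04, 0.035, -0.036], "delta_rot": [0, 0, -10]}
    - {"travel": [-0.08, 0.07, -0.036], "delta_rot": [0, 0, -20]}
    - {"travel": [-0.12, 0.11, -0.036], "delta_rot": [0, 0, -30]}
    - {"travel": [-0.16, 0.15, -0.036], "delta_rot": [0, 0, -40]}
    - {"travel": [-0.2, 0.19, -0.036], "delta_rot": [0, 0, -50]}
    - {"travel": [-0.24, 0.235, -0.036], "delta_rot": [0, 0, -60]}
    - {"travel": [-0.28, 0.28, -0.036], "delta_rot": [0, 0, -70]}
    - {"travel": [-0.32, 0.325, -0.036], "delta_rot": [0, 0, -80]}
    - {"travel": [-0.36, 0.37, -0.036], "delta_rot": [0, 0, -90]}
    - {"travel": [-0.4, 0.415, -0.036], "delta_rot": [0, 0, -100]}
  grip: 0.045

```text
t: 1.35
ee_pos: [0.451, -0.024, 0.23]
ee_rot: [-2.783, 1.457, -0.0]
contact_force: [1.1, -0.2, -0.9]
opening: 0.0446
finger_force: 0.0
```

```bash
python3 -c "
from h import *
go([.5165,.201,.18],276)"
```

```text
t 1.35 travel [-0.1476 -0.1821  0.0501] rot [-1.000e-02 -0.000e+00 -6.125e+01] q [ 0.31  0.06 -0.33 -0.   -1.18  0.3 ]
```

Call:
step_arm:
  series:
    - {"travel": [-0.025, -0.03, 0.0], "delta_rot": [0, 0, -10]}
    - {"travel": [-0.05, -0.06, 0.0], "delta_rot": [0, 0, -20]}
    - {"travel": [-0.075, -0.09, 0.0], "delta_rot": [0, 0, -30]}
    - {"travel": [-0.1, -0.12, 0.02], "delta_rot": [0, 0, -40]}
    - {"travel": [-0.125, -0.155, 0.035], "delta_rot": [0, 0, -51]}
    - {"travel": [-0.1476, -0.182, 0.05], "delta_rot": [0, 0, -61.2]}
    - {"travel": [-0.1476, -0.182, 0.05], "delta_rot": [0, 0, -61.2]}

```text
t: 2.22
ee_pos: [0.5172, 0.1999, 0.1777]
ee_rot: [3.136, 0.156, -0.006]
contact_force: [-0.1, -1.0, 1.1]
opening: 0.0447
finger_force: 0.0
```

```bash
python3 -c "
from h import *
go([.5165,.201,.09],276)
import cv2
p=cams.camera_params('wrist'); im=cams.grab_frame('wrist')[:,:,::-1].copy()
f=210/np.tan(np.radians(p['fov_y'])/2);T=p['pose']
for X in ([.5452,.2035,.114],[.4878,.1975,.114],[.5617,.1415,.111]):
    q=T[:3,:3].T@(np.array(X)-T[:3,3]); u=(p['cx']+f*q[0]/-q[2],p['cy']-f*q[1]/-q[2]); print(u); cv2.circle(im,(int(u[0]),int(u[1])),4,(255,0,255),1)
cv2.imwrite('pics/w1.png',im)"
```

```text
t 2.23 travel [-0.0002 -0.0013  0.0877] rot [ 0.11  0.23 -0.29] q [ 0.66  0.28 -0.19 -0.   -1.11  1.01]
(np.float64(283.77904260768656), np.float64(173.40459621678218))
(np.float64(284.16300340126656), np.float64(245.65442350375253))
(np.float64(368.9019859745394), np.float64(158.9941205013003))
```

View pics/w1.png

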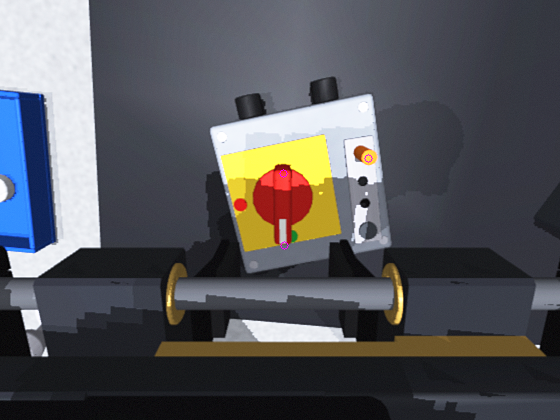

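The wrist view puts my projected marks on the bar ends at (284,173) and (284,245), and on the post at (369,159), so the measurement holds. I'll descend and grip.

Call:
step_arm:
  series:
    - {"travel": [0, -0.001, 0.03], "delta_rot": [0, 0, 0]}
    - {"travel": [0, -0.001, 0.06], "delta_rot": [0, 0, 0]}
    - {"travel": [0, -0.001, 0.08], "delta_rot": [0, 0, 0]}
    - {"travel": [0, -0.001, 0.088], "delta_rot": [0, 0, 0]}
    - {"travel": [0, -0.001, 0.088], "delta_rot": [0, 0, 0]}

```text
t: 2.9
ee_pos: [0.5178, 0.199, 0.0924]
ee_rot: [3.138, 0.152, 0.0]
contact_force: [-0.4, 0.1, 0.5]
opening: 0.0453
finger_force: 0.0
```

Call:
step_arm:
  series:
    - {"travel": [0, 0, 0], "delta_rot": [0, 0, 0]}
    - {"travel": [0, 0, 0], "delta_rot": [0, 0, 0]}
    - {"travel": [0, 0, 0], "delta_rot": [0, 0, 0]}
    - {"travel": [0, 0, 0], "delta_rot": [0, 0, 0]}
  grip: 0.0
  newtons: 25

```text
t: 3.4
ee_pos: [0.5178, 0.1997, 0.0923]
ee_rot: [-3.138, -0.153, -0.0]
contact_force: [0.3, 0.5, -0.4]
opening: 0.0132
finger_force: 0.0
```

Call:
step_arm:
  series:
    - {"travel": [0, 0, 0], "delta_rot": [0, 0, 0]}
    - {"travel": [0, 0, 0], "delta_rot": [0, 0, 5]}
    - {"travel": [0, 0, 0], "delta_rot": [0, 0, 12]}
    - {"travel": [0, 0, 0], "delta_rot": [0, 0, 20]}

```text
t: 3.9
ee_pos: [0.5177, 0.1996, 0.092]
ee_rot: [3.116, -0.401, -0.0]
contact_force: [0.2, -0.3, -0.6]
opening: 0.0009
finger_force: 0.0
```

```bash
python3 -c "
from h import *
import cv2
print(read_state())
a=[cams.grab_frame(n)[:,:,::-1] for n in ('wrist','scene')]
b=cv2.resize(a[1][170:340,330:520],(800,0) and (469,420),interpolation=2)
cv2.imwrite('pics/w2.png',np.hstack([a[0][:,120:450],b]))"
```

```text
{'t': 3.9, 'joint_positions': array([ 6.60161725e-01,  3.63044723e-01, -3.06269804e-01,  3.97673080e-07,
       -9.01533085e-01,  6.54798097e-01]), 'joint_velocities': array([ 3.78802293e-04, -1.13922274e-03,  4.28304268e-04, -6.13540611e-04,
       -1.20174826e-03, -1.11052350e+00]), 'effort': array([ 3.84205225e-03, -3.50811946e+01,  1.58812648e+01,  3.52531224e+00,
        7.35139707e-02,  7.57606421e-01]), 'ee_pos': array([0.51773531, 0.1996451 , 0.09201262]), 'ee_rot': array([ 3.11588838e+00, -4.00766923e-01, -5.64633128e-05]), 'contact_force': array([ 0.20250155, -0.28919155, -0.59153465]), 'torque': array([-0.04572333,  0.12215674,  0.01064612]), 'finger_force': 0.0, 'opening': 0.000899091983781287}
```

View pics/w2.png

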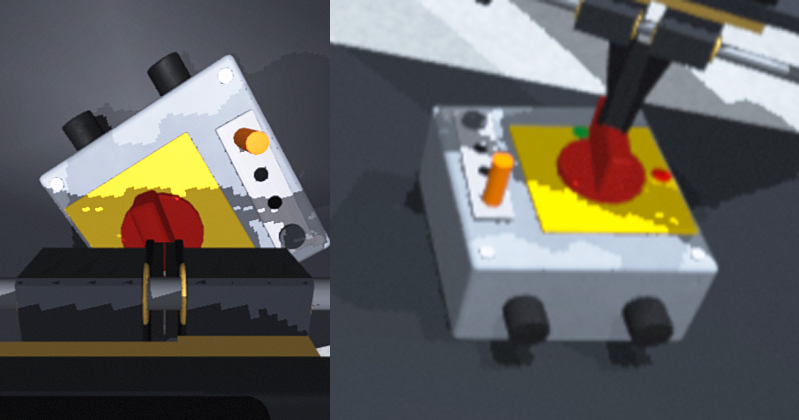

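The fingers closed on nothing: they stand at the robot-side end of the bar, possibly above it. I'll compare the reported TCP with the pictures.

```bash
python3 -c "
from h import *
import cv2
s=read_state();R=Ro.from_rotvec(s['ee_rot']).as_matrix();o=s['ee_pos'];out=[]
for n,(x,y,w,h) in (('scene',(395,170,80,100)),('top',(120,155,80,100))):
    p=cams.camera_params(n); k=5
    im=cv2.resize(cams.grab_frame(n)[y:y+h,x:x+w,::-1],None,fx=k,fy=k,interpolation=2)
    f=210/np.tan(np.radians(p['fov_y'])/2);T=p['pose']
    for X,c in ((o,(255,0,255)),(o-.04*R[:,2],(255,255,0)),(np.array([.5452,.2035,.114]),(0,255,0)),(np.array([.4878,.1975,.114]),(0,255,0))):
        q=T[:3,:3].T@(X-T[:3,3]); u=(p['cx']+f*q[0]/-q[2],p['cy']-f*q[1]/-q[2]); print(n,np.round(u,1)); cv2.circle(im,(int((u[0]+.5-x)*k),int((u[1]+.5-y)*k)),5,c,2)
    out.append(im)
cv2.imwrite('pics/c3.png',np.hstack(out))"
```

```text
scene [441.5 232.8]
scene [449.  212.4]
scene [448.4 235. ]
scene [444.2 208.8]
top [158.7 208.9]
top [152.  208.4]
top [153.2 194.2]
top [156.  224.4]
```

View pics/c3.png

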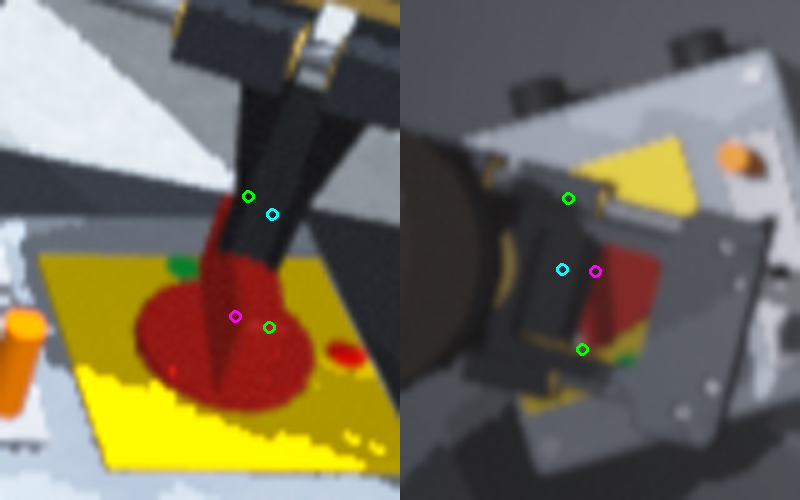

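```bash
python3 -c "
from h import *
s=cams.camera_params('scene')
o,d=ray(s,(444.1,221.9)); n=np.array([0.5177,.1996])
k=((n-o[:2])@d[:2])/(d[:2]@d[:2]); print(o+k*d)
for z in (.082,.092,.102,.114): print(atz(s,(444.1,221.9),z))
go([.5165,.201,.092],276)
p=cams.camera_params('wrist')['pose']; st=read_state(); R=Ro.from_rotvec(st['ee_rot']); print(R.inv().apply(p[:3,3]-st['ee_pos']),(R.inv()*Ro.from_matrix(p[:3,:3])).as_rotvec(degrees=True))
"
```

```text
[0.51733769 0.19780336 0.11303277]
[0.47899026 0.20553655 0.082     ]
[0.49134733 0.20304461 0.092     ]
[0.50370441 0.20055266 0.102     ]
[0.5185329  0.19756233 0.114     ]
t 4.1 travel [-0.0016 -0.001   0.    ] rot [  0.     0.   -20.27] q [ 0.66  0.36 -0.31  0.   -0.9   0.66]
[ 0.07451944 -0.00081236 -0.19148004] [118.92512747 118.98001137  16.37337835]
```

The visible fingertips are at z ≈ 0.113, right on top of the bar, although the state reports z = 0.092. The true tip is therefore about 20 mm higher than reported. I'll open, turn back and descend further in small checked steps.

Call:
step_arm:
  series:
    - {"travel": [0, 0, -0.006], "delta_rot": [0, 0, 0]}
    - {"travel": [-0.001, -0.001, -0.006], "delta_rot": [0, 0, -10]}
    - {"travel": [-0.0016, -0.001, -0.006], "delta_rot": [0, 0, -20.3]}
    - {"travel": [-0.0016, -0.001, -0.006], "delta_rot": [0, 0, -20.3]}
    - {"travel": [-0.0016, -0.001, -0.006], "delta_rot": [0, 0, -20.3]}
    - {"travel": [-0.0016, -0.001, -0.006], "delta_rot": [0, 0, -20.3]}
  grip: 0.045

```text
t: 4.85
ee_pos: [0.5165, 0.201, 0.0981]
ee_rot: [-3.137, -0.16, -0.0]
contact_force: [-0.0, -0.7, -0.7]
opening: 0.0436
finger_force: 0.0
```

Call:
step_arm:
  series:
    - {"travel": [0, 0, 0.005], "delta_rot": [0, 0, 0]}
    - {"travel": [0, 0, 0.01], "delta_rot": [0, 0, 0]}
    - {"travel": [0, 0, 0.014], "delta_rot": [0, 0, 0]}
    - {"travel": [0, 0, 0.014], "delta_rot": [0, 0, 0]}

```text
t: 5.35
ee_pos: [0.5161, 0.2007, 0.0835]
ee_rot: [3.137, 0.161, -0.002]
contact_force: [-0.6, -0.2, -0.5]
opening: 0.0452
finger_force: 0.0
```

```bash
python3 -c "
from h import *
import cv2
go([.5165,.201,.074],276);print(read_state()['contact_force'])
out=[]
for n,(x,y,w,h) in (('scene',(395,170,80,100)),('wrist',(200,120,160,200))):
    k=400//w+ (n=='wrist')*0
    im=cv2.resize(cams.grab_frame(n)[y:y+h,x:x+w,::-1],(400,500),interpolation=2); out.append(im)
cv2.imwrite('pics/c4.png',np.hstack(out))"
```

```text
t 5.35 travel [ 0.0004 -0.0002  0.0095] rot [ 0.04  0.06 -0.11] q [ 0.66  0.37 -0.32 -0.   -0.88  1.01]
[-0.55241068 -0.23459263 -0.46992859]
```

View pics/c4.png

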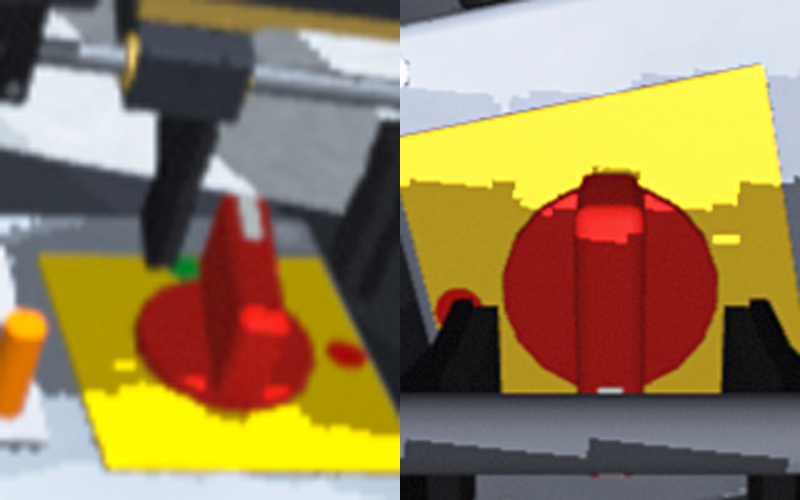

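The wrist view shows the bar centred between the fingers and the handle unmoved. In the scene view the near fingertip ends at (426.6,223.6), so I'll check its height there.

```bash
python3 -c "
from h import *
s=cams.camera_params('scene')
for z in (.08,.085,.09,.095,.1,.105,.11): print(atz(s,(426.2,223.2),z).round(4))
# other: wrist fingertip inner corners px
w=cams.camera_params('wrist'); st=read_state(); R=Ro.from_rotvec(st['ee_rot'])
for px in ((200+100*.4,120+305*.4),(200+322*.4,120+302*.4)):
  o,d=ray(w,px); o2=R.inv().apply(o-st['ee_pos']); d2=R.inv().apply(d)
  for zt in (-.03,-.02,0,): print(px,(o2+d2*(zt-o2[2])/d2[2]).round(4))
"
```

```text
[0.4884 0.1793 0.08  ]
[0.4944 0.1784 0.085 ]
[0.5004 0.1775 0.09  ]
[0.5065 0.1765 0.095 ]
[0.5125 0.1756 0.1   ]
[0.5186 0.1747 0.105 ]
[0.5246 0.1737 0.11  ]
(240.0, 242.0) [ 0.0109 -0.0226 -0.03  ]
(240.0, 242.0) [ 0.007 -0.024 -0.02 ]
(240.0, 242.0) [-0.0009 -0.0267  0.    ]
(328.8, 240.8) [ 0.0116  0.0216 -0.03  ]
(328.8, 240.8) [ 0.0077  0.0229 -0.02  ]
(328.8, 240.8) [-0.0002  0.0257  0.    ]
```

The wrist and scene views agree that the tip sits about 20–22 mm behind the reported TCP. I'll go down another 16 mm, for a true tip z ≈ 0.088, and grip.

Call:
step_arm:
  series:
    - {"travel": [0.0004, 0, 0.006], "delta_rot": [0, 0, 0]}
    - {"travel": [0.0004, 0, 0.012], "delta_rot": [0, 0, 0]}
    - {"travel": [0.0004, 0, 0.016], "delta_rot": [0, 0, 0]}
    - {"travel": [0.0004, 0, 0.016], "delta_rot": [0, 0, 0]}

```text
t: 5.95
ee_pos: [0.5166, 0.2008, 0.0675]
ee_rot: [3.137, 0.162, -0.001]
contact_force: [0.4, -0.3, -0.3]
opening: 0.045
finger_force: 0.0
```

Call:
step_arm:
  series:
    - {"travel": [0, 0, 0], "delta_rot": [0, 0, 0]}
    - {"travel": [0, 0, 0], "delta_rot": [0, 0, 0]}
    - {"travel": [0, 0, 0], "delta_rot": [0, 0, 0]}
    - {"travel": [0, 0, 0], "delta_rot": [0, 0, 0]}
    - {"travel": [0, 0, 0], "delta_rot": [0, 0, 0]}
    - {"travel": [0, 0, 0], "delta_rot": [0, 0, 0]}
    - {"travel": [0, 0, 0], "delta_rot": [0, 0, 0]}
  grip: 0.0
  newtons: 25

```text
t: 6.82
ee_pos: [0.5169, 0.2011, 0.0682]
ee_rot: [-3.137, -0.162, -0.0]
contact_force: [-0.9, 0.8, 0.4]
opening: 0.0137
finger_force: 25.0
```

Gripped: opening 13.7 mm at 25 N. Now I'll turn 79° clockwise.

Call:
step_arm:
  series:
    - {"travel": [0, 0, 0], "delta_rot": [0, 0, 5]}
    - {"travel": [0, 0, 0], "delta_rot": [0, 0, 13]}
    - {"travel": [0, 0, 0], "delta_rot": [0, 0, 22]}
    - {"travel": [0, 0, 0], "delta_rot": [0, 0, 31]}
    - {"travel": [0, 0, 0], "delta_rot": [0, 0, 40]}
    - {"travel": [0, 0, 0], "delta_rot": [0, 0, 49]}
    - {"travel": [0, 0, 0], "delta_rot": [0, 0, 58]}
    - {"travel": [0, 0, 0], "delta_rot": [0, 0, 67]}
    - {"travel": [0, 0, 0], "delta_rot": [0, 0, 75]}
    - {"travel": [0, 0, 0], "delta_rot": [0, 0, 78]}

```text
t: 8.07
ee_pos: [0.517, 0.2013, 0.0682]
ee_rot: [-2.538, 1.851, -0.0]
contact_force: [-0.5, 1.4, 0.1]
opening: 0.0139
finger_force: 25.0
```

Call:
step_arm:
  series:
    - {"travel": [0, 0, 0], "delta_rot": [0, 0, 0]}
    - {"travel": [0, 0, 0], "delta_rot": [0, 0, 0]}
    - {"travel": [0, 0, 0], "delta_rot": [0, 0, 0]}

```text
t: 8.45
ee_pos: [0.517, 0.2013, 0.0682]
ee_rot: [-2.54, 1.848, 0.0]
contact_force: [-1.1, 2.1, 1.4]
opening: 0.014
finger_force: 25.0
```

```bash
python3 -c "
from h import *
go([.5169,.2011,.068],197.2);s=read_state();print(s['torque'],s['contact_force'],s['finger_force'],s['opening'])"
```

```text
t 8.45 travel [0.0002 0.0001 0.0002] rot [-0.03  0.02  0.71] q [ 0.66  0.39 -0.33 -0.   -0.85 -0.35]
[ 0.60807343  0.34570662 -0.08612116] [-1.09084563  2.11865358  1.41520788] 25.001125931739807 0.013977080958661816
```

The handle is at off (within 1°). I'll open, rise and work out the hasp arc.

Call:
step_arm:
  series:
    - {"travel": [0, 0, 0], "delta_rot": [0, 0, 0]}
    - {"travel": [0, 0, 0], "delta_rot": [0, 0, 0]}
    - {"travel": [0, 0, 0], "delta_rot": [0, 0, 0]}
    - {"travel": [0, 0, 0], "delta_rot": [0, 0, 0]}
    - {"travel": [0, 0, -0.03], "delta_rot": [0, 0, 0]}
    - {"travel": [0, 0, -0.07], "delta_rot": [0, 0, 0]}
    - {"travel": [0, 0, -0.1], "delta_rot": [0, 0, 0]}
    - {"travel": [0, 0, -0.1], "delta_rot": [0, 0, 0]}
  grip: 0.04

```text
t: 9.45
ee_pos: [0.5183, 0.2019, 0.1709]
ee_rot: [-2.536, 1.845, -0.004]
contact_force: [-0.4, -0.6, -0.2]
opening: 0.0398
finger_force: 0.0
```

```bash
python3 -c "
from h import *
import cv2
a=np.radians(17.2);Rz=np.array([[np.cos(a),-np.sin(a)],[np.sin(a),np.cos(a)]]);o=np.array([.5167,.2010])
C=o+Rz@[-.045,-.068]
P=lambda h:C+Rz@(.07*np.array([np.cos(h),-np.sin(h)]))
print(C,P(.0),P(.04),P(1.571)); go([*P(.04),.168],197.2); go([*P(.04),.064],197.2)
out=[]
for n,(x,y,w,h) in (('top',(120,155,100,100)),('wrist',(80,60,400,400))):
    im=cv2.resize(cams.grab_frame(n)[y:y+h,x:x+w,::-1],(400,400),interpolation=2); out.append(im)
cv2.imwrite('pics/c5.png',np.hstack(out))"
```

```text
[0.49382062 0.12273421] [0.56069011 0.14343377] [0.56146438 0.14074315] [0.51450656 0.05586051]
t 9.45 travel [ 0.0715 -0.0222  0.0029] rot [-0.34  0.09  0.71] q [ 0.66  0.28 -0.2   0.   -1.08 -0.35]
t 9.45 travel [ 0.0716 -0.0216  0.1069] rot [-0.34  0.09  0.71] q [ 0.66  0.28 -0.2   0.   -1.08 -0.35]
```

View pics/c5.png

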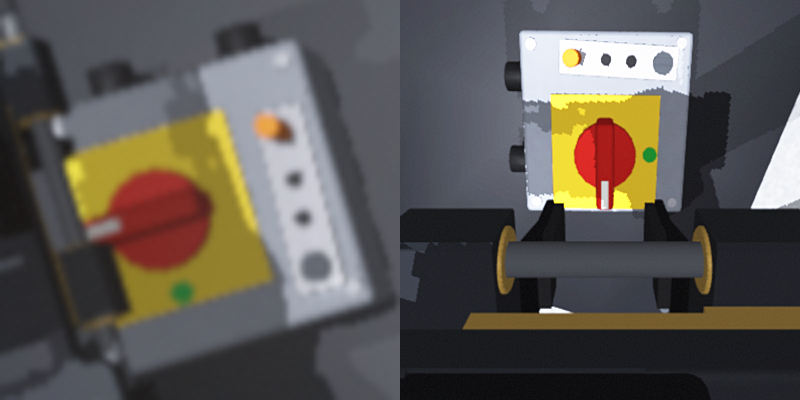

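The handle points at the red dot and the hasp is still folded, with its post at (266,126) in the top crop. I'll move above the post, then descend and grip.

Call:
step_arm:
  series:
    - {"travel": [0.036, -0.011, 0.003], "delta_rot": [0, 0, 0.7]}
    - {"travel": [0.0715, -0.022, 0.003], "delta_rot": [-0.3, 0, 0.7]}
    - {"travel": [0.0715, -0.022, 0.003], "delta_rot": [-0.3, 0, 0.7]}
    - {"travel": [0.0715, -0.022, 0.04], "delta_rot": [-0.3, 0, 0.7]}
    - {"travel": [0.0715, -0.022, 0.07], "delta_rot": [-0.3, 0, 0.7]}
    - {"travel": [0.0715, -0.022, 0.09], "delta_rot": [-0.3, 0, 0.7]}
    - {"travel": [0.0715, -0.022, 0.104], "delta_rot": [-0.3, 0, 0.7]}
    - {"travel": [0.0715, -0.022, 0.104], "delta_rot": [-0.3, 0, 0.7]}

```text
t: 10.55
ee_pos: [0.5586, 0.1396, 0.0627]
ee_rot: [2.523, -1.86, -0.007]
contact_force: [-0.1, 0.0, -0.1]
opening: 0.0398
finger_force: 0.0
```

Call:
step_arm:
  series:
    - {"travel": [0, 0, 0], "delta_rot": [0, 0, 0]}
    - {"travel": [0, 0, 0], "delta_rot": [0, 0, 0]}
    - {"travel": [0, 0, 0], "delta_rot": [0, 0, 0]}
    - {"travel": [0, 0, 0], "delta_rot": [0, 0, 0]}
    - {"travel": [0, 0, 0], "delta_rot": [0, 0, 0]}
    - {"travel": [0, 0, 0], "delta_rot": [0, 0, 0]}
  grip: 0.0
  newtons: 12

```text
t: 11.3
ee_pos: [0.5618, 0.1406, 0.0648]
ee_rot: [2.529, -1.864, -0.001]
contact_force: [5.5, 0.4, -0.6]
opening: 0.0113
finger_force: 12.0
```

```bash
python3 -c "
from h import *
a=np.radians(17.2);Rz=np.array([[np.cos(a),-np.sin(a)],[np.sin(a),np.cos(a)]]);o=np.array([.5167,.2010])
C=o+Rz@[-.045,-.068];z=read_state()['ee_pos'][2]
for h in np.linspace(.04,1.56,14): go([*(C+Rz@(.07*np.array([np.cos(h),-np.sin(h)]))),z],197.2)
"
```

```text
t 11.3 travel [-0.0003  0.0002  0.    ] rot [0.04 0.02 0.02] q [ 0.52  0.43 -0.28 -0.   -0.86 -0.22]
t 11.3 travel [ 0.0079  0.001  -0.    ] rot [0.04 0.02 0.02] q [ 0.52  0.43 -0.28 -0.   -0.86 -0.22]
t 11.3 travel [ 0.0159  0.0028 -0.    ] rot [0.04 0.02 0.02] q [ 0.52  0.43 -0.28 -0.   -0.86 -0.22]
t 11.3 travel [ 0.0236  0.0055 -0.    ] rot [0.04 0.02 0.02] q [ 0.52  0.43 -0.28 -0.   -0.86 -0.22]
t 11.3 travel [ 0.031  0.009 -0.   ] rot [0.04 0.02 0.02] q [ 0.52  0.43 -0.28 -0.   -0.86 -0.22]
t 11.3 travel [ 0.0379  0.0134 -0.    ] rot [0.04 0.02 0.02] q [ 0.52  0.43 -0.28 -0.   -0.86 -0.22]
t 11.3 travel [ 0.0442  0.0186 -0.    ] rot [0.04 0.02 0.02] q [ 0.52  0.43 -0.28 -0.   -0.86 -0.22]
t 11.3 travel [ 0.0499  0.0244 -0.    ] rot [0.04 0.02 0.02] q [ 0.52  0.43 -0.28 -0.   -0.86 -0.22]
t 11.3 travel [0.0549 0.0309 0.    ] rot [0.04 0.02 0.02] q [ 0.52  0.43 -0.28 -0.   -0.86 -0.22]
t 11.3 travel [0.0591 0.038  0.    ] rot [0.04 0.02 0.02] q [ 0.52  0.43 -0.28 -0.   -0.86 -0.22]
t 11.3 travel [0.0624 0.0454 0.    ] rot [0.04 0.02 0.02] q [ 0.52  0.43 -0.28 -0.   -0.86 -0.22]
t 11.3 travel [0.0648 0.0532 0.    ] rot [0.04 0.02 0.02] q [ 0.52  0.43 -0.28 -0.   -0.86 -0.22]
t 11.3 travel [0.0664 0.0613 0.    ] rot [0.04 0.02 0.02] q [ 0.52  0.43 -0.28 -0.   -0.86 -0.22]
t 11.3 travel [0.0669 0.0694 0.    ] rot [0.04 0.02 0.02] q [ 0.52  0.43 -0.28 -0.   -0.86 -0.22]
```

The post is gripped (11.3 mm opening, 12 N). I'll swing it along the arc.

Call:
step_arm:
  series:
    - {"travel": [0.004, 0.0003, 0], "delta_rot": [0, 0, 0]}
    - {"travel": [0.008, 0.001, 0], "delta_rot": [0, 0, 0]}
    - {"travel": [0.012, 0.002, 0], "delta_rot": [0, 0, 0]}
    - {"travel": [0.016, 0.003, 0], "delta_rot": [0, 0, 0]}
    - {"travel": [0.0236, 0.0055, 0], "delta_rot": [0, 0, 0]}
    - {"travel": [0.031, 0.009, 0], "delta_rot": [0, 0, 0]}
    - {"travel": [0.038, 0.0134, 0], "delta_rot": [0, 0, 0]}
    - {"travel": [0.044, 0.0186, 0], "delta_rot": [0, 0, 0]}

```text
t: 12.3
ee_pos: [0.5599, 0.0928, 0.065]
ee_rot: [-2.526, 1.862, -0.006]
contact_force: [13.5, -3.0, -7.5]
opening: 0.0116
finger_force: 12.0
```

Call:
step_arm:
  series:
    - {"travel": [0.0055, 0.006, 0], "delta_rot": [0, 0, 0]}
    - {"travel": [0.0107, 0.0125, 0], "delta_rot": [0, 0, 0]}
    - {"travel": [0.015, 0.0195, 0], "delta_rot": [0, 0, 0]}
    - {"travel": [0.0182, 0.027, 0], "delta_rot": [0, 0, 0]}
    - {"travel": [0.0206, 0.0347, 0], "delta_rot": [0, 0, 0]}
    - {"travel": [0.0222, 0.0427, 0], "delta_rot": [0, 0, 0]}
    - {"travel": [0.0228, 0.05, 0], "delta_rot": [0, 0, 0]}
    - {"travel": [0.0228, 0.0505, 0], "delta_rot": [0, 0, 0]}
    - {"travel": [0.0228, 0.0505, 0], "delta_rot": [0, 0, 0]}
    - {"travel": [0.0228, 0.0505, 0], "delta_rot": [0, 0, 0]}

```text
t: 13.55
ee_pos: [0.5148, 0.0558, 0.0648]
ee_rot: [2.528, -1.862, -0.001]
contact_force: [5.7, -2.2, -1.8]
opening: 0.0113
finger_force: 12.0
```

```bash
python3 -c "
from h import *
go([.5145,.0559,.0648],197.2)"
```

```text
t 13.55 travel [-0.0002  0.0002  0.    ] rot [ 0.12 -0.03  0.05] q [ 0.42  0.34 -0.43  0.   -0.81 -0.12]
```

The hasp is at its out position. I'll open, lift clear, move aside to clear the view and check.

Call:
step_arm:
  series:
    - {"travel": [0, 0, 0], "delta_rot": [0, 0, 0]}
    - {"travel": [0, 0, 0], "delta_rot": [0, 0, 0]}
    - {"travel": [0, 0, 0], "delta_rot": [0, 0, 0]}
    - {"travel": [0, 0, 0], "delta_rot": [0, 0, 0]}
    - {"travel": [0, 0, -0.03], "delta_rot": [0, 0, 0]}
    - {"travel": [0, 0, -0.07], "delta_rot": [0, 0, 0]}
    - {"travel": [0, 0, -0.12], "delta_rot": [0, 0, 0]}
    - {"travel": [0.04, 0, -0.15], "delta_rot": [0, 0, 0]}
    - {"travel": [0.09, 0, -0.15], "delta_rot": [0, 0, 0]}
    - {"travel": [0.09, 0, -0.15], "delta_rot": [0, 0, 0]}
  grip: 0.035

```text
t: 14.8
ee_pos: [0.5409, -0.0325, 0.2144]
ee_rot: [2.521, -1.867, -0.005]
contact_force: [-0.1, 0.1, -1.0]
opening: 0.0348
finger_force: 0.0
```

```bash
python3 -c "
from h import *
import cv2
print(read_state()['ee_pos'])
a=cams.grab_frame('scene')[150:320,130:520,::-1]; b=cams.grab_frame('top')[140:270,110:409,::-1]
cv2.imwrite('pics/c6.png',np.vstack([cv2.resize(a,(640,279)),cv2.resize(b,(640,279))]))"
```

```text
[ 0.54090532 -0.03247882  0.21438408]
```

View pics/c6.png

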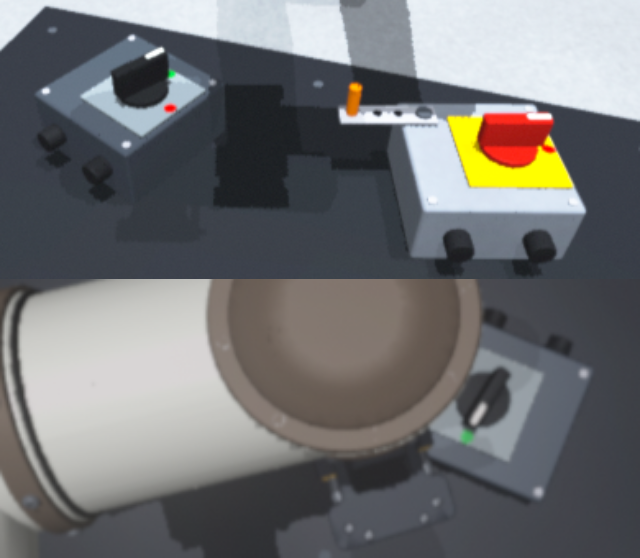

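The scene view shows the hasp sticking out square, with its post at (354,97). The red handle points at the red dot, the lamp handle is unchanged at green, and the arm is clear. I'm handing in.

```bash
python3 -c "
from plant import job
print(job.close_job())"
```

```text
the job is handed in; nothing more can be done
None
```

The red handle is at off, the hasp is swung out square and the lamp switch is untouched, as the last scene picture shows; the job is handed in at about 15 s, but no verdict came back.

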